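Show a bearing cap to the inspection camera, then hold it over its studs for shimming

ROBOT

A 6-joint arm with a two-finger parallel gripper is mounted at the origin on a cart in front of the work surface, level with it; the furniture and walls round the work are solid. World frame = base frame: x ahead of the robot, y to its left, z up, the work surface at z = 0. Lengths are in mm, angles in rad, forces in N, time in s.
With the tool pointing down it reaches from about 425 to 950 mm from the base axis. Payload 3.5 kg.
Tool frame: the origin (TCP) lies between the finger pads; the fingertips stand 25 mm ahead of it and the grasp point (between the pads) lies 6 mm ahead of it; z points along the fingers, y is the line along which they close (so a half turn about z gives the same grasp; the last joint's range is limited). The gripper opens to 85 mm and grips with 20 to 120 N. Pads are 22 mm wide; open, the fingers measure 114 mm over their backs; the gripper's body (76 mm by 85 mm) begins 54 mm behind the grasp point. The pads swing forward as they close: fully open they stand 13 mm farther back than shut.
Start: joints at [0.951, 0.286, 1.577, -0, 1.279, -0.15], TCP at [305.541, 601.873, 256.325] pointing down, gripper open.
Joint ranges: [-2.77, 2.77], [-0.9, 2.22], [0.21, 2.48], [-1.53, 4.67], [0.24, 2.81], [-2.84, 2.84]. Speed limits (rad/s): [2.79, 2.79, 3.14, 3.14, 3.14, 3.14].

INTERFACE

Orientations are given as [roll, pitch, yaw] about the fixed x, y, z axes, in that order (R = Rz(yaw) Ry(pitch) Rx(roll)).
In Python, from workcell import ctrl, camera gives the robot as it stands.
- The arm moves only by the tool step_arm, never from a script. Its argument "commands" is a list of rows, each a list of 3 entries, a list of its own where there are three numbers: the shift along the world's x, y, z in shares of 750 mm (1.0 is 750 mm), then the turn about the world's z in a scale on which 1.0 is 90 degrees, then the opening, from 0 (shut) to 1 (fully open). A call has 1 to 10 rows; each row is the pose to reach, as a shift and turn from the pose commanded when the call began; what a row does not reach only later rows make up. A row lasts 1/10 s, in which the tool goes at most 50 mm and 8.59 degrees, less where a joint would pass 70% of its speed; a pose out of reach is approached as far as the arm can. Shift and turn numbers lie between -1 and 1, and a call with a number outside is refused. A call with a gripper value outside its range is refused whole. The fingers move at their own pace and stop on an object; "grip_force" is the grip in N (left out, the last holds). Time passes only in rows, so rows that repeat a pose let the fingers close. It gives the time, the measured TCP pose, the force, the opening and the grip force at its end, in the units of the state.
- ctrl.get_state(): the state, without advancing time (a new reading comes with each control period).
- camera(name): name is "scene" or "side" or "wrist"; returns a dict with "color" (480x640x3 uint8, red, green, blue), "mtx" (3x3 intrinsics, pixels), "R" (3x3) and "t" (3): a world point X has camera coordinates R X + t. Camera axes: x right, y down, z forward; pixel columns grow to the right and rows downward; lengths in mm; the calibration is good to about 2 mm. A picture is of the moment at which its call begins. There is no depth.
- ctrl.sign_off(): hands the job in; it is judged then, once.
The state is a dict: "time": time; "q": joint angles; "qvel": joint speeds; "tau": joint torques, N m; "ee_pos": TCP position; "orientation": TCP orientation; "contact_force": force on the tool from outside, world axes, zero at the start; "ft_torque": the same for the moment, N m; "opening": finger opening in mm; "grip_force": force on a finger pad.
Only numpy, scipy, OpenCV 4.12 (cv2) and the standard library are available. Lean on these libraries where they do the work, as an engineer would, in place of code of your own. Each camera call takes 0.05 s, during which the arm holds its last target. There are 200 camera calls.

TASK

Offer up the loose bearing cap for shimming: pick it up and, keeping it level, show the inspection camera its red-painted end and then its plain end, each facing the lens squarely and about 5 cm from it for a second, so that a cracked lug would be seen. Then carry it over the shaft and pulley and finish holding it in the gripper, level and still, about 1.5 cm above the tips of the two bare studs, each hole centred over its stud and the red end on the side of the red-painted foot, so that I can drop the shims on; do not set it down or let go. Let nothing touch the countershaft or the camera, and leave the other things on the bench where they are.

Things in the scene. Friction and masses are not known exactly. Their poses are not given: they have to be found in the camera images.
- bearing_cap: Loose top half of a split bearing, dark green, joint face down on the bench. Origin: centre of underside; x along its 116 mm length away from its red-painted end, y along the bore, z up. Arch in the middle, 68 mm long, rounded, 38 mm high plus 8 mm nipple; grip its flat upright sides (44 mm apart in y) from above. Lugs at both ends 20 mm high. 25 mm half-round bore underneath. 0.4 kg.
- cap_hole_red (a point): Centre of the lower mouth of the cap's 13 mm through hole at the red end: (-44, 0, 0) mm in the cap's frame.
- cap_hole_plain (a point): Centre of the lower mouth of the cap's 13 mm through hole at the plain end: (44, 0, 0) mm in the cap's frame.
- cap_end_red (a point): Middle of the red end face of the cap: x = -58 mm, 10 mm above its underside.
- cap_end_plain (a point): Middle of the plain end face of the cap: x = +58 mm, 10 mm above its underside.
- countershaft: Fixed: steel plate 180 x 236 x 10 mm, two bearings, 24 mm shaft along y with axis 60 mm up, grey pulley of 96 mm diameter midway (top at 108 mm). Origin: centre of plate's underside; -x: side of the red-painted foot; z up. Bearing at y = +75 mm is open, joint face 60 mm up, two bare studs; that at y = -75 mm has its cap on, up to 109 mm. Shims and two nuts lie on the plate's -x edge: leave them.
- stud_red (a point): Tip of the bare upright 10 mm stud next to the red-painted foot: (-44, 75, 95) mm in the countershaft's frame. Axes as the countershaft's.
- stud_plain (a point): Tip of the other bare 10 mm stud: (44, 75, 95) mm in the countershaft's frame. Axes as the countershaft's.
- inspection_camera: Fixed: camera on a stand, level white barrel 110 mm above the bench, black ring light of 58 mm diameter round the lens, a steel post behind (up to 156 mm high, 95 to 110 mm behind the lens's front) and a small dark screen low on the post. Origin: underside of the stand, 50 mm behind the lens's front; z up; it looks along its own -x axis, so +x points from the part into the lens.
- focus (a point): Where a surface must be to be sharp: on the lens's axis, 50 mm in front of the lens's front; at (-100, 0, 110) mm in the camera's frame.
- oil_can: Green oil can with a bent spout, 79 x 101 x 168 mm; origin at its underside; a bystander.
- adj_wrench: Grey adjustable wrench lying flat, 48 x 218 x 13 mm; a bystander.
- paint_brush: Paint brush with a red handle, lying flat, 52 x 219 x 20 mm; a bystander.

How it is judged (in metres and radians):
On the way, in this order (a step that is already met when the one before it is completed fails the run):
1. the cap's red-painted end is held before the lens: within 20 mm of the focus, squarely (within 11 degrees), level (distance between cap_end_red and focus below 0.02 m and x of bearing_cap in the frame of inspection_camera below -0.125 m and angle between the x axis of bearing_cap and the x axis of inspection_camera, either way round below 0.2 rad and angle between bearing_cap's own z axis and vertical below 0.17 rad and contact force between the fingers and bearing_cap above 1 N), for 0.5 s.
2. then its plain end, likewise (distance between cap_end_plain and focus below 0.02 m and x of bearing_cap in the frame of inspection_camera below -0.125 m and angle between the x axis of bearing_cap and the x axis of inspection_camera, either way round below 0.2 rad and angle between bearing_cap's own z axis and vertical below 0.17 rad and contact force between the fingers and bearing_cap above 1 N), for 0.5 s.
At the end, for the whole second after the job is handed in: The cap is held by the fingers, still and level (within 6 degrees), each hole within 6 mm sideways of its own stud (red to red) and 4 to 28 mm above its tip, touching nothing but the gripper (horizontal distance between cap_hole_red and stud_red below 0.006 m and horizontal distance between cap_hole_plain and stud_plain below 0.006 m and z of cap_hole_red in the frame of stud_red between 0.004 and 0.028 m and z of cap_hole_plain in the frame of stud_plain between 0.004 and 0.028 m and angle between bearing_cap's own z axis and vertical below 0.1 rad and linear speed of bearing_cap below 0.02 m/s and contact force between the fingers and bearing_cap above 1 N and contact force between bearing_cap and countershaft below 0.3 N); the arm keeps its last pose, push and grip.
It fails at once if the countershaft is touched (over 2 N) (contact force between countershaft and anything else above 2 N).
It fails at once if the inspection camera is touched (over 2 N) (contact force between inspection_camera and anything else above 2 N).
It fails at once if the oil can, wrench or brush is pushed out of place (over 25 mm) (distance of any of oil_can, adj_wrench, paint_brush from where it was at the start of the episode above 0.025 m).
It also fails if it takes over 48 s, if anything falls off the work surface, if the arm or the gripper's body presses on something with over 40 N, if the wrist force passes 120 N, or if a joint passes its speed limit or range.

## Working session

There is one attempt and no reset: what is moved stays moved. The work goes in short steps, Python scripts to look and compute and a tool call to move; the robot and the scene stay as the last step left them, time stands still between calls to the robot, and variables do not carry over. Pictures are saved under pics/ and viewed, at most 14 in all, crops included, and the job is handed in when it is done.

Besides the shell and the picture viewer there is one more tool, called after ">>>" by a JSON object that holds its "name" and its "arguments". step_arm: Moves the arm, as the interface text tells. Its arguments: {"type":"object","properties":{"commands":{"type":"array"},"grip_force":{"type":"number"}},"required":["commands"]}

```bash
mkdir -p pics
cat > h.py <<'E'
import numpy as np, cv2
from workcell import ctrl, camera
def snap(n,f):
    c=camera(n); np.savez('pics/'+f+'.npz',**{k:np.array(v) for k,v in c.items()})
    cv2.imwrite('pics/'+f+'.png',cv2.cvtColor(c['color'],cv2.COLOR_RGB2BGR)); return c
def load(f): return np.load('pics/'+f+'.npz')
def ray(c,u,v):
    d=np.linalg.inv(c['mtx'])@[u,v,1]; R=c['R']; return -R.T@c['t'], R.T@d
def atz(c,u,v,z):
    o,d=ray(c,u,v); return o+d*(z-o[2])/d[2]
def proj(c,X):
    p=c['mtx']@(c['R']@np.asarray(X,float).T+np.asarray(c['t']).reshape(3,1)); return (p[:2]/p[2]).T
E
python3 - <<'E'
from h import *
for n in ['scene','side','wrist']:
    c=snap(n,n+'0'); print(n,-np.array(c['R']).T@c['t'],c['R'][2])
print(ctrl.get_state())
E
```

```text
scene [ 146.53981702 -681.42215202  827.88169216] [ 0.41100873  0.50401667 -0.75963085]
side [ 7.54169042e-01 -1.30277070e+03  7.36602278e+02] [ 0.38586623  0.80191287 -0.45611731]
wrist [235.50369966 636.56976371 373.1554167 ] [ 0.27397312 -0.14013198 -0.95147347]
{'time': 0.15, 'q': array([ 9.51014248e-01,  2.87001588e-01,  1.57783645e+00,  2.52899929e-05,
        1.27856536e+00, -1.49981885e-01]), 'qvel': array([-9.74531735e-04, -1.01496515e-03, -4.60892754e-03, -4.91616914e-04,
        4.90431214e-05,  9.23173541e-04]), 'tau': array([ 1.47898812e-03, -4.06603396e+01, -2.93142593e+01, -5.08754067e-05,
        3.90787420e-03, -7.66960042e-07]), 'ee_pos': array([305.26871366, 601.51678715, 255.24090304]), 'orientation': array([-3.13980585e+00, -2.94495072e-04,  2.67178489e+00]), 'contact_force': array([ 0.98854784, -0.09178214, -0.46631177]), 'ft_torque': array([-0.01477384, -0.06261946, -0.00767361]), 'grip_force': 0.0, 'opening': 85.02870047741206}
```

View pics/scene0.png

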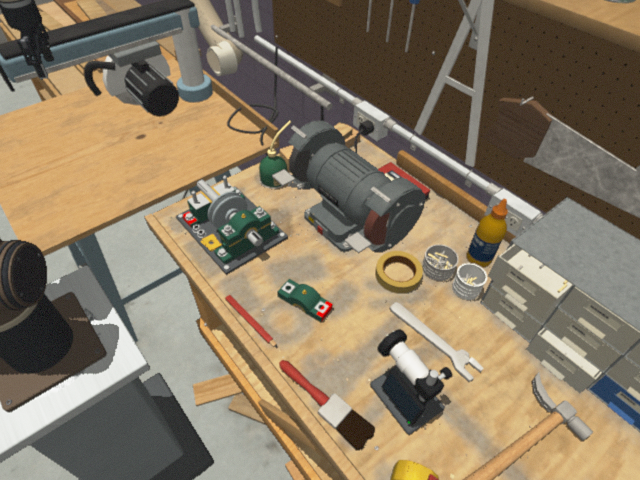

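View pics/side0.png

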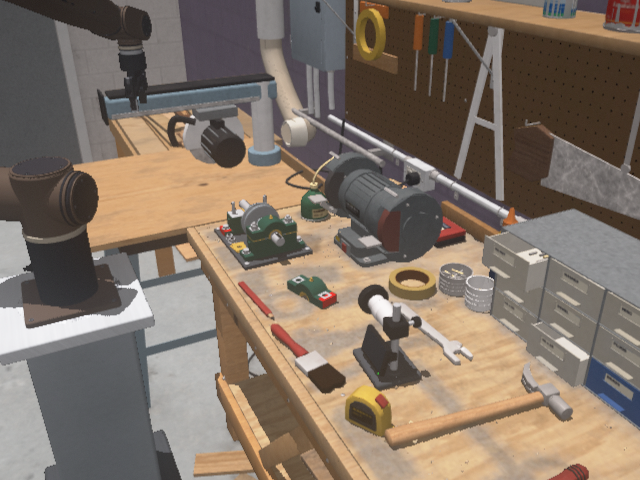

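The scene view shows the cap at about (306,299) with its red end at right (322,310). The countershaft is at (230,225), the camera at (410,375) with its lens to the upper left, the brush at (325,400), the wrench at (435,340) and the oil can at (275,165). I'll enlarge these.

Run:
```python
from h import *
i=cv2.imread('pics/scene0.png')
cv2.imwrite('pics/z1.png',cv2.resize(i[160:330,160:350],None,fx=3.5,fy=3.5,interpolation=cv2.INTER_CUBIC))
s=cv2.imread('pics/side0.png')
a=cv2.resize(i[320:440,360:490],None,fx=3,fy=3,interpolation=cv2.INTER_CUBIC)
b=cv2.resize(s[270:390,345:475],None,fx=3,fy=3,interpolation=cv2.INTER_CUBIC)
cv2.imwrite('pics/z2.png',np.hstack([a,b]))
```

```text
(no output)
```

View pics/z1.png

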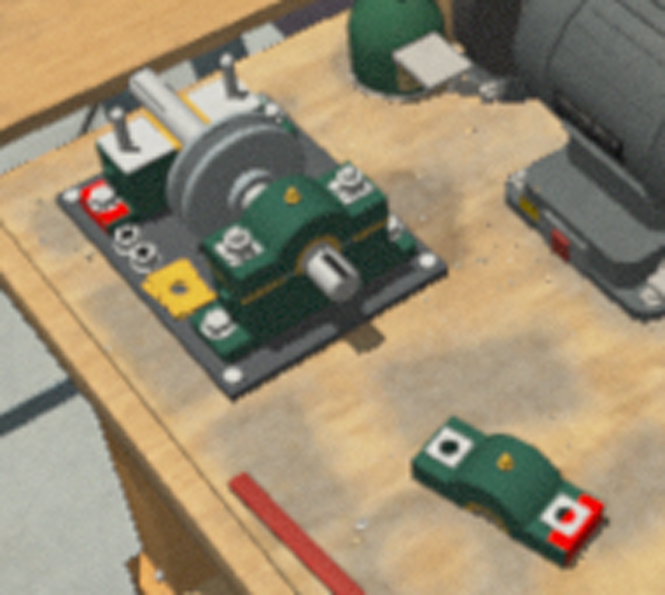

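View pics/z2.png

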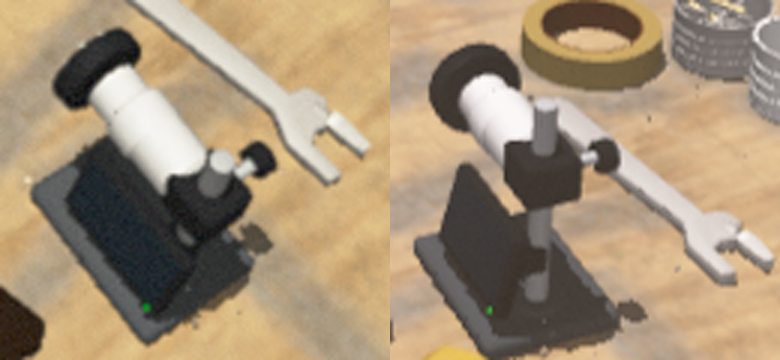

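The crops show the stud tips at crop (117,110) for red and (227,58) for plain. The cap holes are at (566,514) red and (450,446) plain, with the nipple at (505,458). The camera post top is visible at crop (221,162) in scene and at (155,105) in the side half.

```bash
cat >> h.py <<'E'
from scipy.optimize import least_squares
def fit(views,x0):
    # views: list of (cam, pts3 body Nx3, px Nx2, weights); pose (x,y,yaw) upright on the bench
    def w(p,P): c,s=np.cos(p[2]),np.sin(p[2]); return np.asarray(P)@np.array([[c,s,0],[-s,c,0],[0,0,1]])+[p[0],p[1],0]
    f=lambda p: np.concatenate([(proj(c,w(p,P))-np.array(u)).ravel() for c,P,u in views])
    r=least_squares(f,x0,loss='soft_l1'); return r.x,r.fun.reshape(-1,2).round(1)
E
python3 - <<'E'
from h import *
s=load('scene0');d=load('side0')
z=lambda u,v:(u/3.5+160-.36,v/3.5+160-.36)
for n,u,v,h in [('redhole',566,514,20),('plainhole',450,446,20),('nip',505,458,46),('studR',117,110,95),('studP',227,58,95),('pl-+',60,195,10),('pl--',232,397,10),('pl+-',447,268,10),('shaftend',0,0,60)]:
    print(n,atz(s,*z(u,v),h).round(1))
a=lambda u,v:(u/3+360-.33,v/3+320-.33); b=lambda u,v:(u/3+345-.33,v/3+270-.33)
print('post',atz(s,*a(221,158),156),atz(d,*b(155,103),156))
print('ring',atz(s,*a(97,67),110),atz(d,*b(88,90),110))
for u,v in [(33,188),(150,343),(252,265)]: print('base',atz(s,*a(u,v),8).round())
for u,v in [(25,240),(105,352),(230,328)]: print('baseS',atz(d,*b(u,v),8).round())
i=cv2.imread('pics/side0.png')
cv2.imwrite('pics/z3.png',np.hstack([cv2.resize(i[190:310,210:340],None,fx=6,fy=5,interpolation=cv2.INTER_CUBIC)]))
cv2.imwrite('pics/z4.png',load('wrist0')['color'][:,:,::-1])
E
```

```text
redhole [ 494.4 -282.2   20. ]
plainhole [ 469.6 -198.    20. ]
nip [ 479.8 -241.3   46. ]
studR [429.6 124.   95. ]
studP [516.8 124.1  95. ]
pl-+ [385.6 162.4  10. ]
pl-- [386.1 -72.7  10. ]
pl+- [562.6 -68.7  10. ]
shaftend [433.9 328.1  60. ]
post [ 496.38274252 -555.93137312  156.        ] [ 496.50046597 -556.71513094  156.        ]
ring [ 506.48394786 -462.78071837  110.        ] [ 506.54267475 -466.39386517  110.        ]
base [ 464. -467.    8.]
base [ 452. -580.    8.]
base [ 535. -587.    8.]
baseS [ 465. -465.    8.]
baseS [ 456. -580.    8.]
baseS [ 533. -594.    8.]
```

View pics/z3.png

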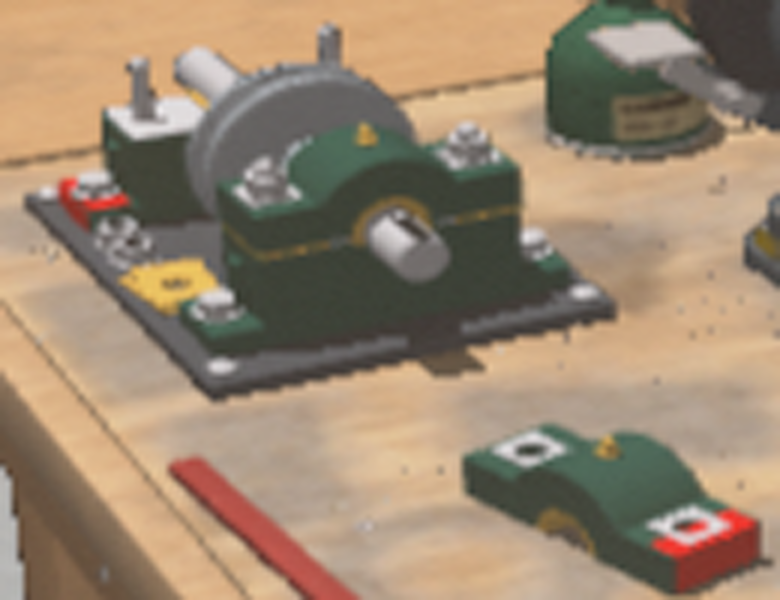

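View pics/z4.png

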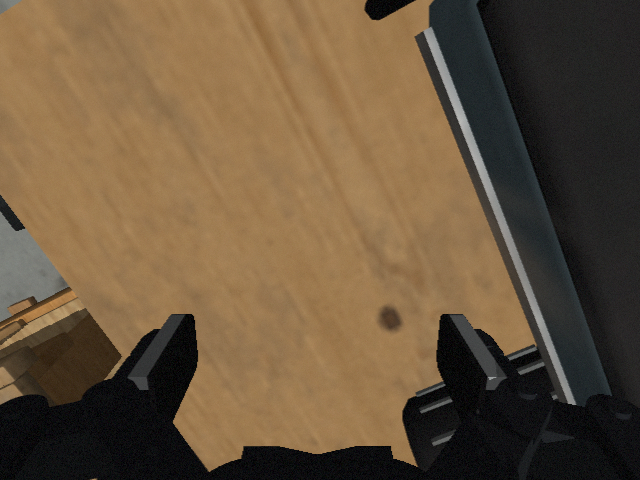

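The side crop shows the stud tips at (140,62) and (328,30), and the cap holes at (690,524) red and (530,449) plain. The wrist view shows only the left table and the saw on the +y side, so nothing useful there. I'll fit the poses from both views.

Run:
```python
from h import *
s=load('scene0');d=load('side0')
z=lambda *L:[(u/3.5+160-.36,v/3.5+160-.36) for u,v in L]
y=lambda *L:[(u/6+210-.42,v/5+190-.4) for u,v in L]
a=lambda *L:[(u/3+360-.33,v/3+320-.33) for u,v in L]; b=lambda *L:[(u/3+345-.33,v/3+270-.33) for u,v in L]
cap=[[-44,0,20],[44,0,20],[0,0,46]]
print('cap',fit([(s,cap,z((566,514),(450,446),(505,456))),(d,cap,y((690,525),(530,449),(608,432)))],[480,-240,1.85]))
cs=[[-44,75,95],[44,75,95],[-90,118,10],[-90,-118,10],[90,-118,10],[0,-75,109]]
print('cs',fit([(s,cs,z((117,110),(227,58),(60,196),(232,395),(447,268),(292,189))),(d,cs,y((140,62),(328,30),(26,197),(215,395),(616,308),(366,125)))],[473,48,0]))
cam=[[52.5,0,156],[-42,0,110]]
print('cam',fit([(s,cam,a((221,158),(97,67))),(d,cam,b((155,103),(86,88)))],[500,-505,-1.68]))
w=load('wrist0'); print('wrist right axis',w['R'][0], 'mtx',w['mtx'][0,0])
```

```text
cap (array([ 481.45182143, -239.46884053,    1.86110234]), array([[-0.3, -0.1],
       [-0.4, -0. ],
       [ 0.1, -0.4],
       [ 0.2,  0.2],
       [ 0.3,  0.2],
       [ 0.1,  0.9]]))
cs (array([4.73544984e+02, 4.74608818e+01, 1.54632310e-02]), array([[ 0. ,  0.7],
       [ 0.1,  0.3],
       [-1.7,  0. ],
       [-0.5,  0.5],
       [ 1. , -0.4],
       [ 0. ,  0.3],
       [ 0.2, -0.3],
       [ 0.5, -0.2],
       [-0.1, -0.6],
       [-0.7, -1.4],
       [ 0.7, -0.8],
       [ 0.3,  0.4]]))
cam (array([ 502.20072711, -504.32392   ,   -1.68126777]), array([[ 0.3,  0.3],
       [ 0.1, -0.2],
       [-0.1, -0. ],
       [-0.2, -0.4]]))
wrist right axis [ 0.45251319  0.89175711 -0.00103759] mtx 417.2534819371463
```

The rows are not in the units I measure in: shifts go in shares of 750 mm and turns go in shares of 90 degrees. I convert before sending: -0.5 m is -0.6667, -0.45 m is -0.6, -47 degrees is -0.5222.

>>> {"name": "step_arm", "arguments": {"commands": [[[0.0267, -0.0667, 0], 0, 1], [[0.0533, -0.1333, 0], 0, 1], [[0.08, -0.2, 0], 0, 1], [[0.1067, -0.2667, 0], 0, 1], [[0.1333, -0.3333, 0], -0.0889, 1], [[0.16, -0.4, 0], -0.1778, 1], [[0.1867, -0.4667, 0], -0.2667, 1], [[0.2133, -0.5333, 0], -0.3556, 1], [[0.2267, -0.6, 0], -0.4444, 1], [[0.2267, -0.6667, 0], -0.5222, 1]]}}

```text
time: 1.15
ee_pos: [472.9, 130.5, 256.3]
orientation: [3.141, 0.0, 1.846]
contact_force: [0.2, -0.7, 1.0]
opening: 85.5
grip_force: 0.0
```

Run:
```python
from h import *
w=snap('wrist','w1')
P=lambda x,y,z:[473.5+x-.0155*y,47.5+y+.0155*x,z]
p=proj(w,[P(-44,75,95),P(44,75,95)]); print(p)
img=cv2.imread('pics/w1.png')
cv2.imwrite('pics/z5.png',img)
print(ctrl.get_state()['ee_pos'])
```

```text
[[250.48628071 214.49127159]
 [372.09741122 245.36796037]]
[473.53699962 124.31556575 256.08490223]
```

Converted, -0.341 m is -0.4547, -0.3 m is -0.4, 0.5 degrees is 0.0056.

>>> {"name": "step_arm", "arguments": {"commands": [[[0, -0.0667, 0], 0.0056, 1], [[0, -0.1333, 0], 0.0056, 1], [[0.0027, -0.2, 0], 0.0056, 1], [[0.0053, -0.2667, 0], 0.0056, 1], [[0.008, -0.3333, 0], 0.0056, 1], [[0.008, -0.4, -0.0267], 0.0056, 1], [[0.008, -0.4547, -0.0533], 0.0056, 1], [[0.008, -0.4547, -0.1067], 0.0056, 1], [[0.008, -0.4547, -0.1333], 0.0056, 1], [[0.008, -0.4547, -0.1333], 0.0056, 1]]}}

```text
time: 2.2
ee_pos: [475.8, -207.3, 152.1]
orientation: [-3.136, -0.007, 1.859]
contact_force: [-0.5, 1.2, -0.9]
opening: 85.6
grip_force: 0.0
```

View pics/z5.png

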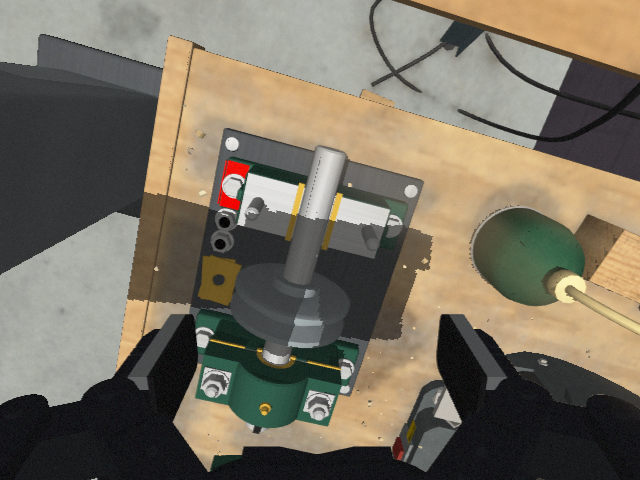

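The wrist view shows the stud tips at about (250,213) and (371,244), within 1–2 px of the prediction, so the countershaft fit holds. Next I'll check where the TCP settles.

>>> {"name": "step_arm", "arguments": {"commands": [[[0, 0, 0], 0, 1], [[0, 0, 0], 0, 1]]}}

```text
time: 2.4
ee_pos: [479.5, -208.8, 158.2]
orientation: [3.14, 0.003, 1.861]
contact_force: [0.2, 0.1, 0.7]
opening: 85.1
grip_force: 0.0
```

Converted, -0.055 m is -0.0733, -0.04 m is -0.0533.

>>> {"name": "step_arm", "arguments": {"commands": [[[0.0013, -0.0267, -0.0267], 0, 1], [[0.0027, -0.0413, -0.0533], 0, 1], [[0.0027, -0.0413, -0.0733], 0, 1], [[0.0027, -0.0413, -0.0733], 0, 1], [[0.0027, -0.0413, -0.0733], 0, 1]]}}

```text
time: 2.9
ee_pos: [480.7, -239.0, 101.9]
orientation: [3.141, 0.0, 1.861]
contact_force: [0.9, -0.4, -0.4]
opening: 85.6
grip_force: 0.0
```

Run:
```python
from h import *
w=snap('wrist','w2'); st=ctrl.get_state(); print(st['ee_pos'],st['orientation'],st['q'])
c,s=np.cos(1.8611),np.sin(1.8611)
P=lambda x,z:[481.5+x*c,-239.5+x*s,z]
print(proj(w,[P(-44,20),P(44,20),P(0,46)]))
```

```text
[ 481.00934015 -239.29282495  102.44267978] [3.14057038e+00 1.27360323e-03 1.86096894e+00] [-6.50594633e-01  1.67934621e-01  2.02488323e+00  9.31843138e-05
  9.47143427e-01 -9.40822253e-01]
[[316.9499301  337.60102389]
 [316.98189217 177.39392477]
 [317.05064641 283.53603778]]
```

View pics/w2.png

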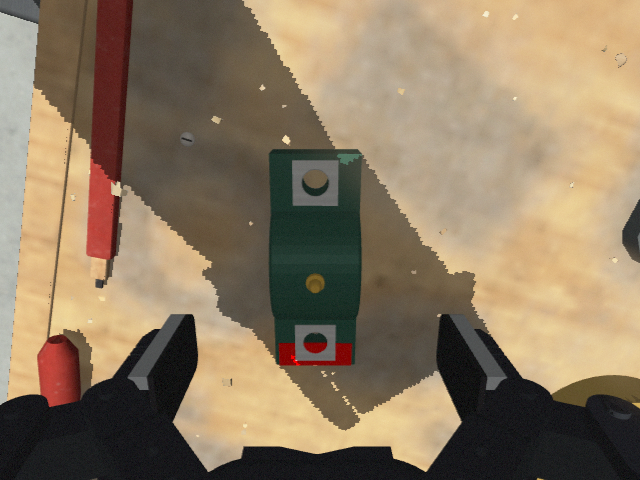

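The cap sits centred between the fingers, with holes at (315,340) red and (315,181) plain. That is within 1–2 mm of the prediction. Descending to grasp.

Converted, -0.072 m is -0.096, -0.055 m is -0.0733.

>>> {"name": "step_arm", "arguments": {"commands": [[[0, 0, -0.04], 0, 1], [[0, 0, -0.0733], 0, 1], [[0, 0, -0.096], 0, 1], [[0, 0, -0.096], 0, 1], [[0, 0, -0.096], 0, 0.3], [[0, 0, -0.096], 0, 0.3], [[0, 0, -0.096], 0, 0.3], [[0, 0, -0.096], 0, 0.3], [[0, 0, -0.096], 0, 0.3]], "grip_force": 60}}

```text
time: 3.85
ee_pos: [481.5, -240.3, 31.2]
orientation: [3.14, 0.002, 1.86]
contact_force: [-1.0, 1.0, 6.7]
opening: 43.0
grip_force: 63.9
```

Converted, -0.1075 m is -0.1433, -0.1 m is -0.1333, -23 degrees is -0.2556.

>>> {"name": "step_arm", "arguments": {"commands": [[[0, 0, 0.0267], 0, 0.3], [[0, 0, 0.0667], 0, 0.3], [[0, 0, 0.1067], 0, 0.3], [[0.0133, -0.02, 0.1333], -0.0667, 0.3], [[0.0267, -0.0533, 0.1333], -0.1333, 0.3], [[0.04, -0.0867, 0.1333], -0.2, 0.3], [[0.048, -0.1133, 0.1333], -0.2556, 0.3], [[0.0513, -0.1333, 0.1333], -0.2556, 0.3], [[0.0513, -0.1433, 0.1333], -0.2556, 0.3], [[0.0513, -0.1433, 0.1333], -0.2556, 0.3]]}}

```text
time: 4.85
ee_pos: [518.2, -347.3, 128.6]
orientation: [-3.14, -0.001, 1.459]
contact_force: [-0.6, 1.5, -2.6]
opening: 43.3
grip_force: 63.0
```

Run:
```python
from h import *
s=snap('scene','s3');d=snap('side','d3'); st=ctrl.get_state(); print(st['ee_pos'],st['orientation'],st['q'],st['opening'],st['grip_force'])
a=cv2.resize(s['color'][250:410,300:460],None,fx=2.5,fy=2.5,interpolation=cv2.INTER_CUBIC)
b=cv2.resize(d['color'][210:370,280:440],None,fx=2.5,fy=2.5,interpolation=cv2.INTER_CUBIC)
cv2.imwrite('pics/z6.png',np.hstack([a,b])[:,:,::-1])
```

```text
[ 518.31712441 -346.15793111  128.70718594] [-3.14028218e+00 -1.37441450e-03  1.45945846e+00] [-7.51538730e-01  3.06163631e-01  1.79981280e+00  3.70939064e-04
  1.03748823e+00 -6.40390640e-01] 43.066652608483956 62.96521604061127
```

View pics/z6.png

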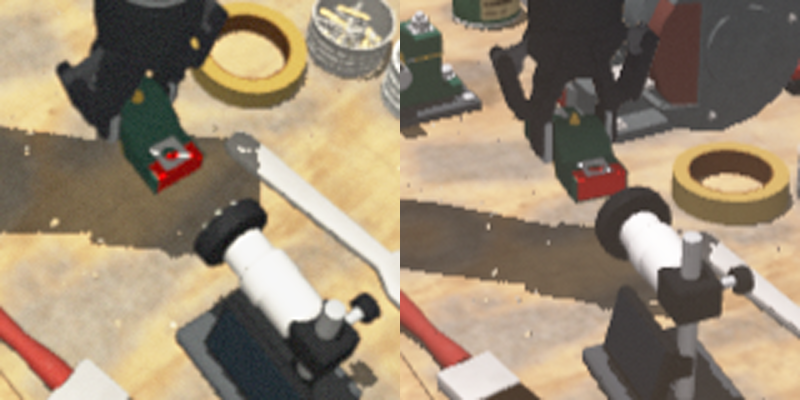

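The pictures show the cap held level with its red end facing the lens. The red hole is at crop (172,153) in scene and (197,167) in side. I'll triangulate it, then hold.

Run:
```python
from h import *
s=load('s3');d=load('d3'); st=ctrl.get_state()
o=np.array([502.2,-504.3,0]);th=-1.6813
q=lambda X:((X[0]-o[0])*np.cos(th)+(X[1]-o[1])*np.sin(th),-(X[0]-o[0])*np.sin(th)+(X[1]-o[1])*np.cos(th),X[2])
Pm=[c['mtx']@np.c_[c['R'],c['t']] for c in (s,d)]
def tri(a,b):
    a=np.array(a)/2.5+[299.7,249.7]; b=np.array(b)/2.5+[279.7,209.7]
    X=cv2.triangulatePoints(*Pm,a.reshape(2,1),b.reshape(2,1)).ravel(); return X[:3]/X[3]
for n,a,b in [('hole',(172,153),(197,167)),('endtopL',(150,176),(170,171)),('endtopR',(200,145),(225,166))]:
    X=tri(a,b); print(n,X.round(1),np.round(q(X),1))
```

```text
hole [ 513.8 -393.   119.3] [-111.9   -0.7  119.3]
endtopL [ 485.1 -400.7  127.2] [-101.1  -28.4  127.2]
endtopR [ 534.9 -400.5  118.7] [-106.7   21.1  118.7]
```

Converted, 0.001 m is 0.0013.

>>> {"name": "step_arm", "arguments": {"commands": [[[0, 0, 0.0013], 0, 0.3], [[0, 0, 0.0013], 0, 0.3], [[0, 0, 0.0013], 0, 0.3], [[0, 0, 0.0013], 0, 0.3], [[0, 0, 0.0013], 0, 0.3], [[0, 0, 0.0013], 0, 0.3], [[0, 0, 0.0013], 0, 0.3], [[0, 0, 0.0013], 0, 0.3], [[0, 0, 0.0013], 0, 0.3], [[0, 0, 0.0013], 0, 0.3]]}}

```text
time: 5.95
ee_pos: [518.9, -347.0, 130.3]
orientation: [-3.142, -0.0, 1.459]
contact_force: [-0.1, -0.1, -3.2]
opening: 43.2
grip_force: 63.0
```

Converted, -78 degrees is -0.8667.

>>> {"name": "step_arm", "arguments": {"commands": [[[0, 0, 0], -0.0667, 0.3], [[0, 0, 0], -0.1556, 0.3], [[0, 0, 0], -0.2444, 0.3], [[0, 0, 0], -0.3333, 0.3], [[0, 0, 0], -0.4222, 0.3], [[0, 0, 0], -0.5111, 0.3], [[0, 0, 0], -0.6, 0.3], [[0, 0, 0], -0.6889, 0.3], [[0, 0, 0], -0.7778, 0.3], [[0, 0, 0], -0.8667, 0.3]]}}

```text
time: 6.95
ee_pos: [518.9, -347.0, 130.3]
orientation: [-3.142, 0.0, 0.092]
contact_force: [-0.0, 0.7, -3.6]
opening: 43.4
grip_force: 62.9
```

Converted, -80 degrees is -0.8889.

>>> {"name": "step_arm", "arguments": {"commands": [[[0, 0, 0], -0.0889, 0.3], [[0, 0, 0], -0.1778, 0.3], [[0, 0, 0], -0.2667, 0.3], [[0, 0, 0], -0.3556, 0.3], [[0, 0, 0], -0.4444, 0.3], [[0, 0, 0], -0.5333, 0.3], [[0, 0, 0], -0.6222, 0.3], [[0, 0, 0], -0.7111, 0.3], [[0, 0, 0], -0.8, 0.3], [[0, 0, 0], -0.8889, 0.3]]}}

```text
time: 7.95
ee_pos: [518.9, -347.0, 130.3]
orientation: [3.142, -0.0, -1.305]
contact_force: [0.0, -0.0, -3.5]
opening: 43.4
grip_force: 62.9
```

Converted, -22 degrees is -0.2444.

>>> {"name": "step_arm", "arguments": {"commands": [[[0, 0, 0], -0.0889, 0.3], [[0, 0, 0], -0.1778, 0.3], [[0, 0, 0], -0.2444, 0.3], [[0, 0, 0], -0.2444, 0.3], [[0, 0, 0], -0.2444, 0.3]]}}

```text
time: 8.45
ee_pos: [518.9, -347.0, 130.3]
orientation: [3.142, 0.0, -1.681]
contact_force: [-0.4, -0.7, -3.9]
opening: 43.2
grip_force: 62.9
```

Run:
```python
from h import *
s=snap('scene','s4');d=snap('side','d4'); st=ctrl.get_state(); print(st['ee_pos'],st['orientation'],st['q'][5],st['opening'],st['grip_force'])
a=cv2.resize(s['color'][250:410,300:460],None,fx=2.5,fy=2.5,interpolation=cv2.INTER_CUBIC)
b=cv2.resize(d['color'][210:370,280:440],None,fx=2.5,fy=2.5,interpolation=cv2.INTER_CUBIC)
cv2.imwrite('pics/z7.png',np.hstack([a,b])[:,:,::-1])
```

```text
[ 518.87513251 -346.99559711  130.31757716] [ 3.14156563e+00  7.56719154e-06 -1.68126085e+00] 2.5002693145999264 43.06148322371772 62.8592973947525
```

View pics/z7.png

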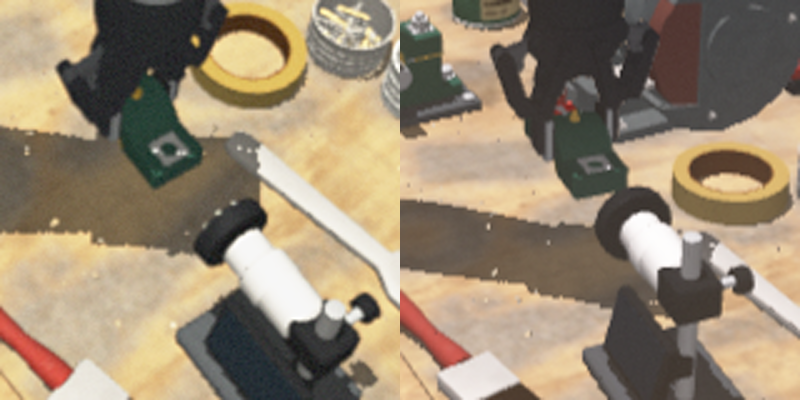

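The plain end now faces the lens squarely, with its hole at crop (170,150) in scene and (195,163) in side. Holding for one second.

>>> {"name": "step_arm", "arguments": {"commands": [[[0, 0, 0], 0, 0.3], [[0, 0, 0], 0, 0.3], [[0, 0, 0], 0, 0.3], [[0, 0, 0], 0, 0.3], [[0, 0, 0], 0, 0.3], [[0, 0, 0], 0, 0.3], [[0, 0, 0], 0, 0.3], [[0, 0, 0], 0, 0.3], [[0, 0, 0], 0, 0.3], [[0, 0, 0], 0, 0.3]]}}

```text
time: 9.55
ee_pos: [518.9, -347.0, 130.3]
orientation: [3.142, 0.0, -1.683]
contact_force: [-0.3, -1.1, -3.0]
opening: 43.3
grip_force: 62.9
```

Run:
```python
from h import *
s=load('s4');d=load('d4')
Pm=[c['mtx']@np.c_[c['R'],c['t']] for c in (s,d)]
def tri(a,b):
    a=np.array(a)/2.5+[299.7,249.7]; b=np.array(b)/2.5+[279.7,209.7]
    X=cv2.triangulatePoints(*Pm,a.reshape(2,1),b.reshape(2,1)).ravel(); return X[:3]/X[3]
print(tri((170,150),(195,163)))
s0=load('scene0')
for u,v in [(305,215),(340,248),(287,182),(320,225)]: print(u,v,atz(s0,u,v,0).round(),atz(s0,u,v,120).round())
```

```text
[ 512.88446643 -391.40389259  122.34741088]
305 215 [647. -30.   0.] [ 575. -125.  120.]
340 248 [ 644. -171.    0.] [ 572. -245.  120.]
287 182 [687. 101.   0.] [609. -12. 120.]
320 225 [655. -82.   0.] [ 581. -169.  120.]
```

Converted, 0.3 m is 0.4, 0.265 m is 0.3533, 62 degrees is 0.6889.

>>> {"name": "step_arm", "arguments": {"commands": [[[0, 0.02, 0.0133], 0, 0.3], [[0, 0.0467, 0.04], 0, 0.3], [[0, 0.08, 0.0733], 0.0667, 0.3], [[-0.0067, 0.12, 0.0933], 0.1556, 0.3], [[-0.0133, 0.1667, 0.1067], 0.2444, 0.3], [[-0.02, 0.2133, 0.1133], 0.3333, 0.3], [[-0.0267, 0.26, 0.1133], 0.4222, 0.3], [[-0.0333, 0.3067, 0.1133], 0.5111, 0.3], [[-0.04, 0.3533, 0.1133], 0.6, 0.3], [[-0.0467, 0.4, 0.1133], 0.6889, 0.3]]}}

```text
time: 10.55
ee_pos: [483.2, -44.9, 216.1]
orientation: [-3.141, -0.001, -0.595]
contact_force: [1.4, 0.3, -3.2]
opening: 43.3
grip_force: 62.8
```

Converted, 0.17 m is 0.2267, 0.16 m is 0.2133, 35 degrees is 0.3889.

>>> {"name": "step_arm", "arguments": {"commands": [[[-0.0027, 0.04, 0], 0.0778, 0.3], [[-0.0053, 0.08, 0], 0.1556, 0.3], [[-0.008, 0.12, 0], 0.2333, 0.3], [[-0.0107, 0.16, 0], 0.3111, 0.3], [[-0.0133, 0.1933, 0], 0.3778, 0.3], [[-0.0153, 0.2133, 0], 0.3889, 0.3], [[-0.0153, 0.2267, 0], 0.3889, 0.3], [[-0.0153, 0.2267, 0], 0.3889, 0.3], [[-0.0153, 0.2267, 0], 0.3889, 0.3]]}}

```text
time: 11.45
ee_pos: [472.3, 122.9, 215.6]
orientation: [3.141, -0.0, 0.01]
contact_force: [-0.8, 0.6, -4.1]
opening: 43.2
grip_force: 62.8
```

Run:
```python
from h import *
s=snap('scene','s5');d=snap('side','d5');snap('wrist','w5'); st=ctrl.get_state(); print(st['ee_pos'],st['orientation'],st['contact_force'])
a=cv2.resize(s['color'][120:270,160:290],None,fx=3,fy=4,interpolation=cv2.INTER_CUBIC)
b=cv2.resize(d['color'][140:290,200:330],None,fx=3,fy=4,interpolation=cv2.INTER_CUBIC)
cv2.imwrite('pics/z8.png',np.hstack([a,b])[:,:,::-1])
```

```text
[472.49817933 122.31835652 215.39135657] [ 3.14138992e+00 -5.47305394e-05  8.88096891e-03] [ 0.11025994  0.57709325 -3.10929186]
```

View pics/z8.png

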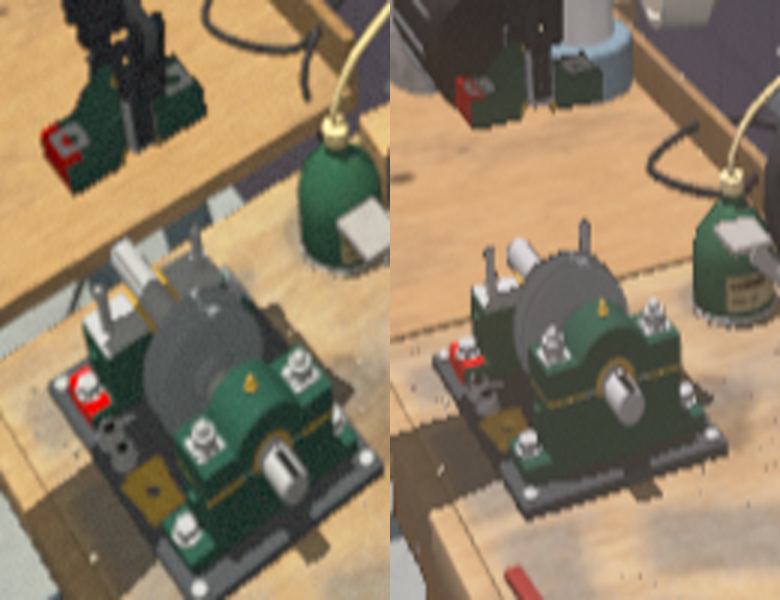

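The red end is over the red-foot side. The cap holes are at scene crop (69,137) and (179,80), and the stud tips at (100,288) and (195,228). I'll measure the misalignment.

Run:
```python
from h import *
s=load('s5');d=load('d5')
Pm=[c['mtx']@np.c_[c['R'],c['t']] for c in (s,d)]
A=lambda a:np.array(a)/[3,4]+[160-.33,120-.37]; B=lambda b:np.array(b)/[3,4]+[200-.33,140-.37]
def tri(a,b):
    X=cv2.triangulatePoints(*Pm,A(a).reshape(2,1),B(b).reshape(2,1)).ravel(); return (X[:3]/X[3]).round(1)
print('red hole',tri((69,137),(86,89)),atz(s,*A((69,137)),204.5),atz(d,*B((86,89)),204.5))
print('pl hole',tri((179,80),(185,65)),atz(s,*A((179,80)),204.5),atz(d,*B((185,65)),204.5))
print('studR',tri((100,287),(100,248)),atz(s,*A((100,287)),95),atz(d,*B((100,248)),95))
print('studP',tri((195,228),(195,222)),atz(s,*A((195,228)),95),atz(d,*B((195,222)),95))
```

```text
red hole [427.8 128.7 201.8] [428.6470977 125.2445347 204.5      ] [424.52359851 121.41233813 204.5       ]
pl hole [512.3 114.5 208.8] [519.0400211  120.32321276 204.5       ] [514.00987824 125.10748556 204.5       ]
studR [429.  124.1  94.2] [428.92809156 123.15338403  95.        ] [428.30485144 122.22580238  95.        ]
studP [515.2 120.2  97. ] [516.28122781 122.47129624  95.        ] [516.8361746  124.75181872  95.        ]
```

Converted, -0.073 m is -0.0973, -0.03 m is -0.04.

>>> {"name": "step_arm", "arguments": {"commands": [[[0.0007, 0.0007, -0.02], 0, 0.3], [[0.0007, 0.0007, -0.04], 0, 0.3], [[0.0007, 0.0007, -0.06], 0, 0.3], [[0.0007, 0.0007, -0.08], 0, 0.3], [[0.0007, 0.0007, -0.0907], 0, 0.3], [[0.0007, 0.0007, -0.0973], 0, 0.3], [[0.0007, 0.0007, -0.0973], 0, 0.3], [[0.0007, 0.0007, -0.0973], 0, 0.3], [[0.0007, 0.0007, -0.0973], 0, 0.3]]}}

```text
time: 12.5
ee_pos: [473.5, 123.5, 143.2]
orientation: [-3.142, -0.002, 0.01]
contact_force: [-0.8, -0.6, -3.7]
opening: 42.7
grip_force: 62.9
```

Run:
```python
from h import *
s=snap('scene','s6');d=snap('side','d6');st=ctrl.get_state(); print(st['ee_pos'],st['orientation'],st['contact_force'])
a=cv2.resize(s['color'][140:240,165:265],None,fx=4,fy=6,interpolation=cv2.INTER_CUBIC)
b=cv2.resize(d['color'][160:260,205:305],None,fx=4,fy=6,interpolation=cv2.INTER_CUBIC)
cv2.imwrite('pics/z9.png',np.hstack([a,b])[:,:,::-1])
P=lambda x,y,z:[473.0+x-.0155*y,47.8+y+.0155*x,z]
for n,c,o in [('scene',s,(165,140)),('side',d,(205,160))]:
    print(n,((proj(c,[P(-44,75,130),P(44,75,130),P(-44,75,95),P(44,75,95)])-o)*[4,6]).round())
```

```text
[473.36560505 123.56094052 143.09731834] [-3.14150570e+00 -1.46546637e-03  1.01865911e-02] [-0.04077293 -0.78171008 -3.50037418]
scene [[ 99. 244.]
 [229. 152.]
 [111. 311.]
 [237. 219.]]
side [[107. 175.]
 [235. 138.]
 [111. 250.]
 [238. 212.]]
```

View pics/z9.png

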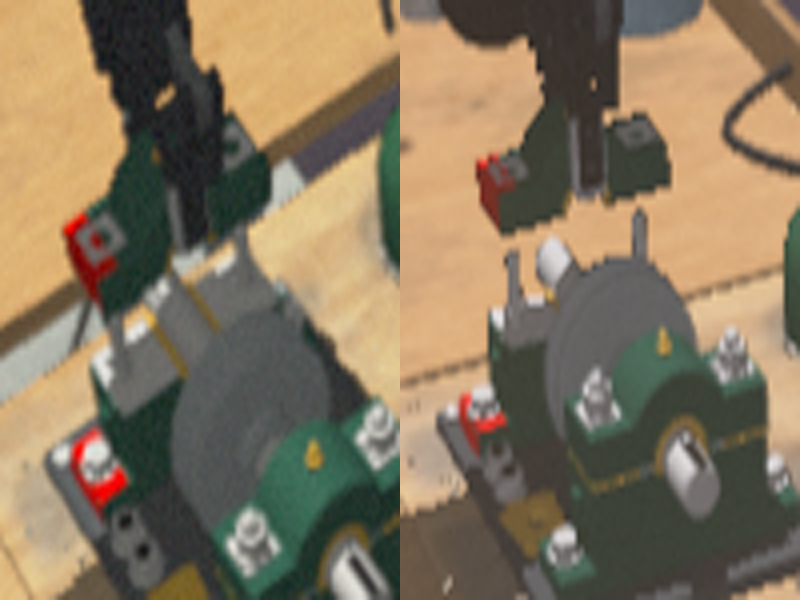

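The picture shows both holes within about 1–2 mm of directly above the stud tips, with the cap level and clear. Handing in.

```bash
python3 -c "
from workcell import ctrl
print(ctrl.sign_off())"
```

```text
the job is handed in; nothing more can be done
None
```

The job is handed in: I showed the camera the red end and then the plain end for about a second each, and the cap is now held level about 1.5–2 cm above the bare stud tips, holes within about 2 mm by camera, red end on the red-foot side; sign-off returned no verdict.

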